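# Set the needle valve behind its guard window

### The arm

A 6-joint arm with a two-finger parallel gripper is mounted at the origin on the work surface. World frame = base frame: x ahead of the robot, y to its left, z up, the work surface at z = 0. Lengths are in mm, angles in rad, forces in N, time in s.
With the tool pointing down it reaches from about 275 to 1000 mm from the base axis. Payload 8.4 kg.
Tool frame: the origin (TCP) lies at the very end of the fingers, on their centre line; the grasp point (between the pads) lies 19 mm behind it; z points along the fingers, y is the direction in which the jaws open and shut (so a half turn about z gives the same grasp; the last joint's range is limited). The gripper opens to 85 mm and grips with 20 to 120 N. Pads are 22 mm wide; open, the fingers measure 114 mm over their backs; the gripper's body (76 mm by 85 mm) begins 54 mm behind the grasp point. The pads swing forward as they close: fully open they stand 13 mm farther back than shut.
Start: joints at [-1.313, 0.353, 1.633, -0, 1.155, -0.002], TCP at [160.553, -604.028, 192.781] pointing down, gripper open.
Joint ranges: [-2.63, 2.63], [-0.92, 2.1], [0.06, 2.66], [-1.3, 4.44], [0, 2.69], [-3.02, 3.02]. Speed limits (rad/s): [2.22, 2.22, 2.79, 3.14, 3.14, 3.14].

### API

Orientations are given as [roll, pitch, yaw] about the fixed x, y, z axes, in that order (R = Rz(yaw) Ry(pitch) Rx(roll)).
In Python, from rig import r, vision gives the robot as it stands.
- The arm moves only by the tool move_arm, never from a script. Its argument "series" is text: rows parted by semicolons, each of 7 numbers parted by spaces: the closure, from -1 (fully open) to 1 (shut), then the shift along the tool's x, y, z in units of 40 mm (1.0 is 40 mm), then the turn, a rotation vector about the tool's x, y, z in degrees. In form: grip tx ty tz ax ay az; .... A call has 1 to 20 rows; each row shifts and turns the pose as measured when the row begins, along the tool's axes as they then stand; what a row does not reach is not made up. A row lasts 1/8 s, in which the tool goes at most 62.5 mm and 10.7 degrees, less where a joint would pass 70% of its speed; a pose out of reach is approached as far as the arm can. A call is refused whole if a number of a shift passes 1 or a number of a turn 10.7, either way. A call with a gripper value outside its range is refused whole. The fingers move at their own pace and stop on an object; "grip_force" is the grip in N (left out, the last holds). Time passes only in rows, so rows that do not move let the fingers close. It gives the time, the measured TCP pose, the force and the opening at its end, in the units of the state.
- r.sense(): the state, without advancing time (a new reading comes with each control period).
- vision.grab_frame(name): name is "scene" or "top" or "wrist"; returns the picture (400x640x3 uint8, red, green, blue); there is no depth.
- vision.camera_params(name): a dict with "fx", "fy", "cx", "cy" (pixels), "position" and "rotation" of the camera in the world. Camera axes: x right, y up, looking along -z (the intrinsics and any distortion apply to the point x, -y, -z); pixel columns grow to the right and rows downward; lengths in mm; the calibration is good to about 2 mm. The wrist camera is an equidistant fisheye: a pixel r from the principal point sees the ray r / f radians off the axis. A picture is of the moment at which its call begins: read the wrist's pose just before it. camera_params takes no time and is no camera call; for the wrist camera it gives the pose at the moment of the call.
- r.sign_off(): hands the job in, once; it reports no verdict.
The state is a dict: "clock": time; "qpos": joint angles; "qvel": joint speeds; "joint_efforts": joint torques, N m; "eef_pos": TCP position; "tcp_rot": TCP orientation; "contact_force": force on the tool from outside, world axes, zero at the start; "wrist_torque": the same for the moment, N m; "opening": opening from 0.0 (shut) to 1.0 (fully open).
Only numpy, scipy, OpenCV 4.12 (cv2) and the standard library are available. Lean on these libraries where they do the work, as an engineer would, in place of code of your own. Each camera call takes 0.05 s, during which the arm holds its last target. There are 200 camera calls.

### The job

On the gas control unit, slide the clear guard window fully open and leave it open, then turn the winged brass thumbscrew clockwise until it seats against its stop, and back it off a quarter turn. Finish while still gripping the wing between the fingers at that setting - do not let go - and leave the bottles and other things standing around where they are.

Things in the scene. Friction and masses are not known exactly. Their poses are not given: they have to be found in the camera images.
- unit: blue and grey gas control unit fixed to the bench, 280 mm along its x (-110 mm, its front face, to 170) by 420 mm along its y, 94 mm high. Origin at bench level, mid-length; z up, at yaw 0 axes as the world's. Well (x -90 to 90, y 0 to 200 mm; floor 30 mm high) at left; grey deck 82 mm high at right, where the window parks; ledge (x 90 to 170, 84 mm high) behind
- window (a joint): the clear guard window that slides in level tracks on top of the unit: 0 m = shut over the well, 0.18 m = fully open against its stop (moved towards the unit's -y, over the grey deck). Starts shut or up to 30 mm open. Friction about 2 N; stays where left
- window_handle (a point): centre of the window's yellow upright handle bar: 60 mm long (unit's x), 14 mm thick (unit's y, the sliding direction), 36 mm high; its foot stands on the window, 18 mm below this point (window top 89 mm above the bench, handle top 125 mm). Axes parallel to the unit's; moves with the window
- screw (a joint): turn of the needle-valve thumbscrew in rad; grows as it is turned clockwise seen from above; 3.2 = seated against its hard stop. Starts between 0.3 and 1.3. Friction about 0.06 N m; stays where left, does not rise or sink as it turns
- screw_grip (a point): centre of the thumbscrew's upright brass wing with an orange end: 44 mm long, 10 mm thick, 26 mm high; it turns about its vertical centre line here, 63 mm above the bench, 33 mm above the well floor, 105 mm to +y of the unit's origin. A 32 mm wide collar lies 26 mm below. z up, x along the wing (orange end at -x), y across it; the axes turn with it
- dial (a point): centre of the white dial, 100 mm across, on the well floor under the thumbscrew (32 mm above the bench; axes the unit's). Its red mark, at the unit's -x, shows where the wing's orange end points when the screw is seated; its green mark, at the unit's -y, where it points a quarter turn back
- vial_mid (a point): small amber glass bottle with black cap, 32 mm across, 62 mm high, loose on the unit's rear ledge: to be left alone. This point is its centre
- weight_mid (a point): 100 g brass balance weight, 28 mm across, 36 mm high, loose on the unit's rear ledge: to be left alone. This point is its centre
- phone_mid (a point): black smartphone, 74 x 152 x 9 mm, lying on the bench to the left: to be left alone. This point is its centre
- beaker_mid (a point): glass beaker, 68 mm across, 85 mm high, on the bench to the right: to be left alone. This point is its centre
- jar_mid (a point): amber jar, 60 mm across, 85 mm high, on the bench to the right: to be left alone. This point is its centre
- tray_mid (a point): white spot tray, 90 x 130 x 18 mm, on the bench to the right: to be left alone. This point is its centre
- reagent_mid (a point): white plastic bottle with red cap, 56 mm across, 120 mm high, on the bench to the left: to be left alone. This point is its centre

How it is judged:
By the outcome, as a careful person would: the job done as asked, in the order asked, and still so for the second after the job is handed in, while the arm keeps its last pose, push and grip.
It also fails if it takes over 54 s, if anything falls off the work surface, if the arm or the gripper's body presses on something with over 40 N, if the wrist force passes 120 N, or if a joint passes its speed limit or range.

## Working session

There is one attempt and no reset: what is moved stays moved. The work goes in short steps, Python scripts to look and compute and a tool call to move; the robot and the scene stay as the last step left them, time stands still between calls to the robot, and variables do not carry over. Pictures are saved under pics/ and viewed, about 8 in all and at most 12, crops included, and the job is handed in when it is done.

Besides the shell and the picture viewer there is one more tool, called after ">>>" as name(argument=value, ...) on one line, values as JSON. move_arm: Moves the arm, as the interface text tells. Its arguments: {"type":"object","properties":{"series":{"type":"string"},"grip_force":{"type":"number"}},"required":["series"]}

```bash
mkdir -p pics; ls; python3 - <<'E'
from rig import r, vision
import cv2
for n in("scene","top"):
    f=vision.grab_frame(n); cv2.imwrite(f"pics/{n}0.png",f[:,:,::-1]); print(n,vision.camera_params(n))
print(r.sense())
E
```

```text
pics
scene {'fx': 496.11276931434975, 'fy': 496.11276931434975, 'cx': 323.68188350602423, 'cy': 203.3830410669839, 'position': array([1528.60807877, -734.0570673 ,  984.37940289]), 'rotation': array([0.92452277, 0.02053664, 0.91473497])}
top {'fx': 372.24950495586893, 'fy': 372.24950495586893, 'cx': 320.8678460747026, 'cy': 202.02521847159142, 'position': array([ 358.89747729,  -23.70720652, 1281.86805635]), 'rotation': array([ 0.17134138,  0.00681252, -1.58028826])}
{'clock': 0.1, 'qpos': array([-1.31338064e+00,  3.53573537e-01,  1.63407075e+00,  3.23950043e-05,
        1.15517518e+00, -2.37233959e-03]), 'qvel': array([ 0.00115795, -0.00217127, -0.00200154,  0.00016479,  0.00207288,
       -0.00086026]), 'joint_efforts': array([-6.93878610e-04, -6.06359553e+01, -3.42821074e+01, -1.05707559e-04,
        3.84985702e-03,  3.13541960e-06]), 'eef_pos': array([ 160.4546858 , -603.56363892,  192.13541362]), 'tcp_rot': array([-3.14036591e+00, -3.25313519e-05,  2.59774913e-01]), 'contact_force': array([-0.20345712,  0.78450073, -0.20460864]), 'wrist_torque': array([0.01855745, 0.05375867, 0.06618971]), 'opening': 0.9974498149020329}
```

View pics/top0.png

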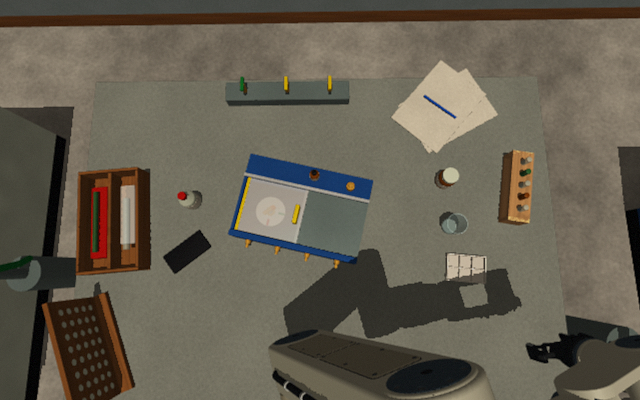

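View pics/scene0.png

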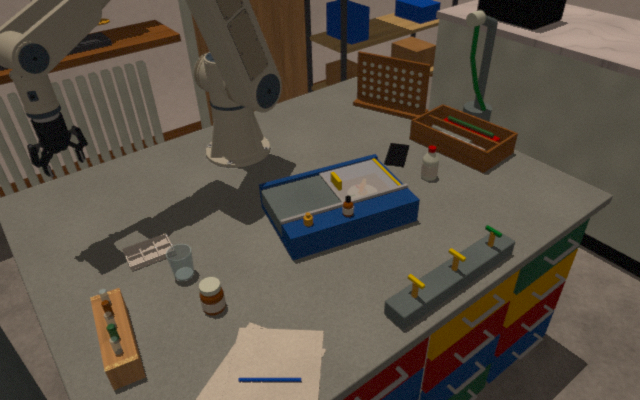

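The top view shows the unit centred near (302,209), yawed by about 12°. The handle is at (296,214), the dial at (270,211), and the vial and weight on the rear ledge at (314,174) and (350,186).

```bash
cat > h.py <<'E'
import numpy as np, cv2
from scipy.spatial.transform import Rotation as Ro
def ray(P,u,v,fish=False):
    a=np.array([(u-P['cx'])/P['fx'],(v-P['cy'])/P['fy']])
    if fish:
        t=np.hypot(*a); d=np.array([*(a/max(t,1e-9)*np.sin(t)),np.cos(t)])
    else: d=np.array([*a,1.])
    return Ro.from_euler('xyz',P['rotation']).apply(d*[1,-1,-1])
def onz(P,u,v,z,fish=False):
    d=ray(P,u,v,fish); p=np.array(P['position']); return p+d*(z-p[2])/d[2]
def proj(P,X,fish=False):
    c=Ro.from_euler('xyz',P['rotation']).inv().apply(np.asarray(X,float)-P['position'])*[1,-1,-1]
    if fish:
        n=np.linalg.norm(c[:2]); t=np.arctan2(n,c[2]); a=c[:2]/n*t
    else: a=c[:2]/c[2]
    return a[0]*P['fx']+P['cx'],a[1]*P['fy']+P['cy']
E
python3 - <<'E'
from h import *; from rig import r,vision
P=vision.camera_params("top"); f=cv2.imread("pics/top0.png"); hsv=cv2.cvtColor(f,cv2.COLOR_BGR2HSV)
s=np.zeros(f.shape[:2],np.uint8); s[145:275,220:385]=1
b=cv2.inRange(hsv,(105,120,40),(125,255,255))*s
b=cv2.morphologyEx(b,cv2.MORPH_OPEN,np.ones((2,2)))
q=np.argwhere(b)[:,::-1].astype(np.float32); 
box=cv2.boxPoints(cv2.minAreaRect(q)); W=np.array([onz(P,*p,94) for p in box]); print(box,W.round(),np.linalg.norm(np.diff(W,axis=0),axis=1))
y=cv2.inRange(hsv,(18,120,100),(33,255,255))*s
for c in cv2.findContours(y,0,1)[0]:
    if len(c)>3: m=cv2.minAreaRect(c); print('y',m, onz(P,*m[0],120).round())
w=cv2.inRange(hsv,(0,0,0),(179,60,255))*s
cv2.imwrite("pics/crop1.png",cv2.resize(f[145:275,220:385],None,fx=4.8,fy=4.5,interpolation=2))
E
```

```text
[[228.77646 236.50589]
 [247.2706  153.28235]
 [374.85886 181.63528]
 [356.36472 264.85883]] [[ 456.  278.   94.]
 [ 731.  225.   94.]
 [ 630. -195.   94.]
 [ 363. -127.   94.]] [280.27707689 431.62553704 275.74025039]
y ((336.0, 264.0), (8.0, 4.0), 90.0) [366. -62. 120.]
y ((306.5405578613281, 256.7567443847656), (4.274373531341553, 6.904757499694824), 9.462322235107422) [389.  28. 120.]
y ((276.5, 250.5), (7.0, 5.0), 90.0) [409. 121. 120.]
y ((247.0, 243.5), (7.0, 4.0), 90.0) [431. 213. 120.]
y ((295.584228515625, 213.63479614257812), (5.021862506866455, 19.412872314453125), 12.994617462158203) [524.  62. 120.]
y ((350.2000427246094, 186.10000610351562), (6.708203315734863, 7.155416965484619), 26.56505012512207) [ 611. -112.  120.]
y ((242.15679931640625, 202.908935546875), (3.4125540256500244, 54.10771942138672), 14.858613014221191) [560. 232. 120.]
```

View pics/crop1.png

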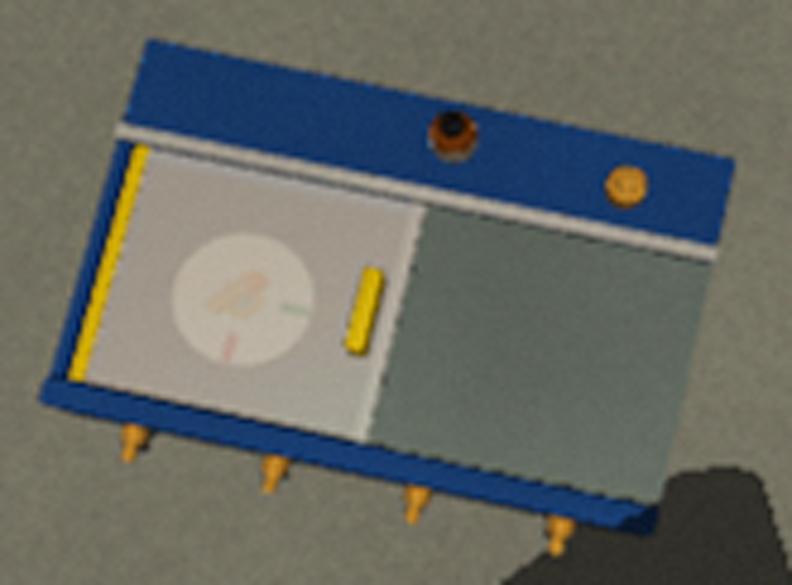

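The crop shows the handle at full-image (295.6,213.6), start opening small, and the wing under the window with its orange end to the upper right (about 130° before the seat). Unit yaw is about -13.2°. Next I turn the tool to that yaw and travel.

>>> move_arm(series="-1 0 0 0 0 0 9.4; -1 0 0 0 0 0 9.4; -1 0 0 0 0 0 9.4; -1 .27 -1 0 0 0 0; -1 .27 -1 0 0 0 0; -1 .27 -1 0 0 0 0; -1 .27 -1 0 0 0 0; -1 .27 -1 0 0 0 0; -1 .27 -1 0 0 0 0; -1 .27 -1 0 0 0 0; -1 .27 -1 0 0 0 0; -1 .27 -1 0 0 0 0; -1 .27 -1 0 0 0 0; -1 .27 -1 0 0 0 0; -1 .27 -1 0 0 0 0; -1 .27 -1 0 0 0 0; -1 .27 -1 0 0 0 0; -1 .27 -1 0 0 0 0; -1 .27 -1 0 0 0 0; -1 0 0 0 0 0 0", grip_force=30)

```text
clock: 2.6
eef_pos: [493.1, -5.0, 189.7]
tcp_rot: [-3.136, 0.005, -0.251]
contact_force: [0.3, -0.1, -0.7]
opening: 1.001
```

```bash
python3 - <<'E'
from h import *; from rig import r,vision
P=vision.camera_params("wrist"); f=vision.grab_frame("wrist")[:,:,::-1].copy(); cv2.imwrite("pics/w1.png",f); print(P)
hsv=cv2.cvtColor(f,cv2.COLOR_BGR2HSV)
y=cv2.inRange(hsv,(22,130,90),(33,255,255))
for c in cv2.findContours(y,0,1)[0]:
    if cv2.contourArea(c)>40:
        m=cv2.minAreaRect(c); print(cv2.contourArea(c),m); 
        for b in [m[0],*cv2.boxPoints(m)]: print(onz(P,*b,125,True).round(1))
E
```

```text
{'fx': 309.70691628693146, 'fy': 309.70691628693146, 'cx': 314.98210177724775, 'cy': 199.04672827623986, 'position': array([559.99660475, -24.03085749, 371.85609801]), 'rotation': array([-0.27878319,  0.00673163, -1.8229564 ])}
1411.0 ((231.03805541992188, 177.03298950195312), (70.03583526611328, 22.58531379699707), 85.91438293457031)
[527.9  58.4 125. ]
[558.6  61.3 125. ]
[554.4  42.2 125. ]
[496.4  56.  125. ]
[499.9  76.3 125. ]
785.0 ((92.34988403320312, 176.24696350097656), (151.90013122558594, 9.714934349060059), 81.48828887939453)
[569.5 203.4 125. ]
[646.5 198.  125. ]
[642.5 184.5 125. ]
[491.1 220.8 125. ]
[492.1 236.3 125. ]
```

View pics/w1.png

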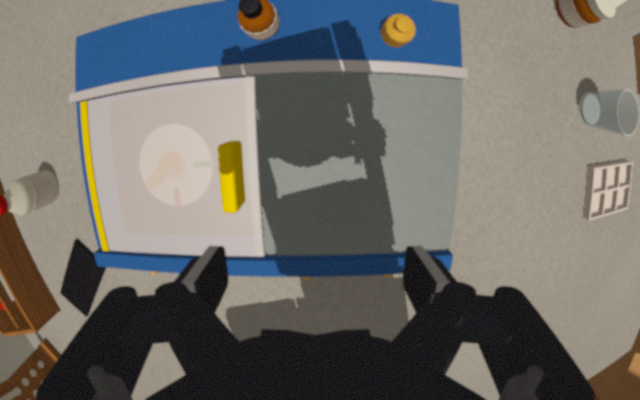

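The wrist view shows the handle at (231,177), axis about -14°, centre about (527,62). The vial and weight are clear of the path. I approach and grip.

>>> move_arm(series="-1 .2 -.9 0 0 0 0; -1 .2 -.93 0 0 0 0; -1 0 0 0 0 0 0; -1 0 0 .8 0 0 0; -1 0 0 .8 0 0 0; -1 0 0 .7 0 0 0; -1 0 0 0 0 0 0")

```text
clock: 3.52
eef_pos: [521.5, 54.5, 95.2]
tcp_rot: [-3.14, 0.009, -0.256]
contact_force: [0.4, 0.2, 0.4]
opening: 1.002
```

>>> move_arm(series="-1 .1 -.23 -.07 0 0 0; 1 0 0 0 0 0 0; 1 0 0 0 0 0 0; 1 0 0 0 0 0 0; 1 0 0 0 0 0 0; 1 0 0 0 0 0 0; 1 0 0 0 0 0 0")

```text
clock: 4.4
eef_pos: [530.1, 61.9, 102.2]
tcp_rot: [-3.139, 0.004, -0.257]
contact_force: [-1.0, 0.3, 0.1]
opening: -0.003
```

```bash
python3 - <<'E'
from h import *; from rig import r,vision
f=vision.grab_frame("wrist")[:,:,::-1].copy(); g=vision.grab_frame("scene")[:,:,::-1]
c=cv2.resize(g[120:260,240:440],(571,400)); cv2.imwrite("pics/w2.png",np.vstack([f[:,:571][:, :],c])[0:800:1][:, :] if 0 else cv2.resize(np.hstack([f,c]),(800,264)))
E
```

```text
(no output)
```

View pics/w2.png

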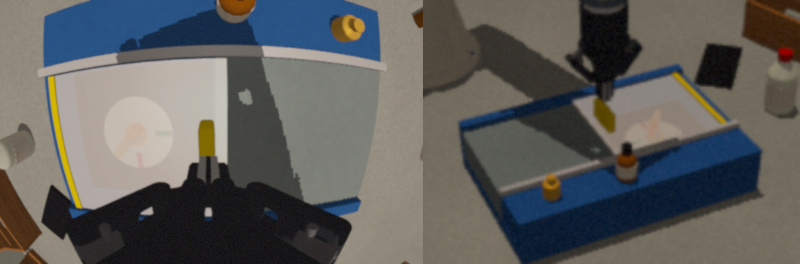

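The handle is visible between and beyond the fingertips, although the opening reads 0. I test this with a short slide along tool +y.

>>> move_arm(series="1 0 .3 0 0 0 0; 1 0 .4 0 0 0 0; 1 0 .4 0 0 0 0; 1 0 0 0 0 0 0")

```text
clock: 5.0
eef_pos: [517.6, 15.6, 101.9]
tcp_rot: [-3.139, 0.004, -0.257]
contact_force: [-0.6, 0.1, -0.3]
opening: 0.006
```

```bash
python3 - <<'E'
from h import *; from rig import r,vision
P=vision.camera_params("top");g=vision.grab_frame("top")[:,:,::-1].copy()
f=vision.grab_frame("wrist")[:,:,::-1].copy(); 
cv2.imwrite("pics/w3.png",np.vstack([f[60:330],cv2.resize(g[140:280,210:390],(640,320))]))
s=r.sense();print(s['eef_pos'],s['contact_force'],s['opening'],proj(P,s['eef_pos']))
E
```

```text
[518.03733749  16.62455761 101.92523352] [-0.01342851 -0.12079232 -0.74304028] 0.0010740698161949471 (np.float64(310.2942181578433), np.float64(216.04069980866947))
```

View pics/w3.png

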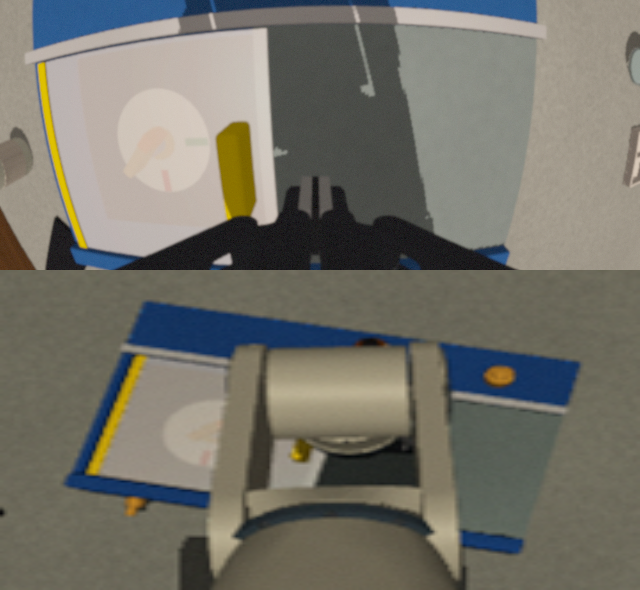

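The handle was missed: it stayed put and the fingers closed in front of it or above it. I recheck the handle against the fingertip in this view.

```bash
python3 - <<'E'
from h import *; from rig import r,vision
P=vision.camera_params("wrist"); s=r.sense(); p=s['eef_pos']
print(P['position'],P['rotation'],p,'tip at',proj(P,p,True))
R=Ro.from_euler('xyz',s['tcp_rot'])
print('tip pads±',[proj(P,p+R.apply([x,0,0]),True) for x in(-11,11)])
f=vision.grab_frame("wrist")[:,:,::-1].copy()
for z in (89,125): 
  c=np.array([527.7,62,z]); ax=np.array([.9686,-.2487,0]);ay=np.array([.2487,.9686,0])
  for a in(-30,30):
    for b in(-7,7):
      u=proj(P,c+a*ax+b*ay,True); cv2.circle(f,(int(u[0]),int(u[1])),1,(0,0,255) if z>100 else (0,255,0),-1)
u=proj(P,p,True); cv2.circle(f,(int(u[0]),int(u[1])),2,(255,0,255),-1)
cv2.imwrite("pics/w4.png",cv2.resize(f[150:330,180:400],None,fx=3,fy=3))
E
```

```text
[584.82720389  -2.14650525 284.16900675] [-0.277614    0.00319631 -1.82845605] [518.03733749  16.62455761 101.92523352] tip at (np.float64(314.10810167191926), np.float64(225.70698852539425))
tip pads± [(np.float64(314.14044294369205), np.float64(241.7271694255493)), (np.float64(314.0762080624511), np.float64(209.03909030294693))]
```

View pics/w4.png

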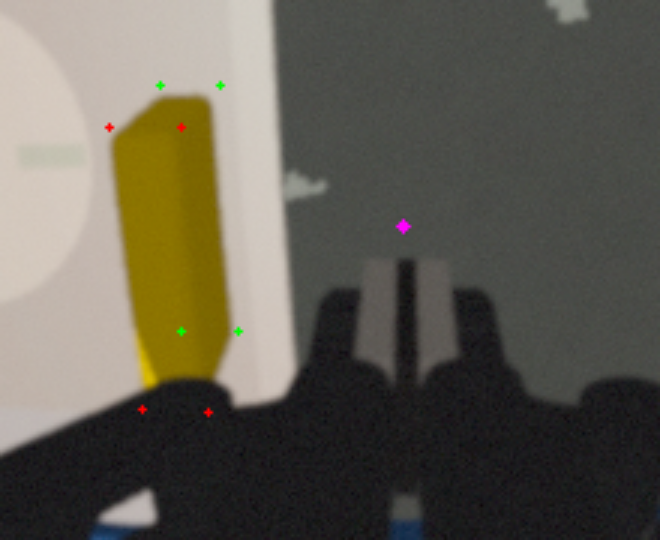

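Predicted handle corners match. The fingertips appear about 28 px lower in the picture than the reported TCP would, as if they sat higher or farther back. I check this with the scene camera.

```bash
python3 - <<'E'
from h import *; from rig import r,vision
P=vision.camera_params("scene"); s=r.sense(); p=s['eef_pos']
f=vision.grab_frame("scene")[:,:,::-1].copy()
u0=np.array(proj(P,p)); x0,y0=int(u0[0])-50,int(u0[1])-60
k=cv2.resize(f[y0:y0+90,x0:x0+110],None,fx=6,fy=6,interpolation=2)
for dz in(0,20,40,60):
    u=(np.array(proj(P,p+[0,0,dz]))-[x0,y0])*6; cv2.drawMarker(k,(int(u[0]),int(u[1])),(255,0,255),0,10)
cv2.imwrite("pics/s5.png",k); print(s['opening'],p)
E
```

```text
0.0012450481943317628 [518.19697114  16.97685183 101.95652312]
```

View pics/s5.png

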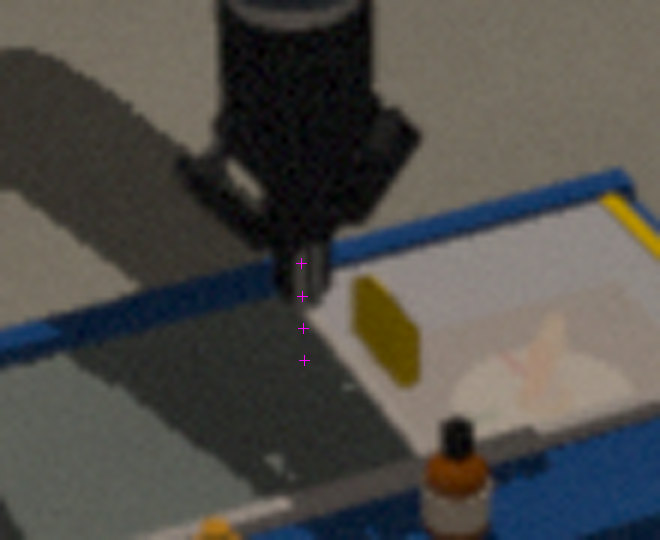

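The scene view shows the tip at crop (300,303) while the reported TCP projects to (304,360). The fingertips really stand about 38 mm above the reported TCP, so the grasp passed over the handle. I regrip with that correction.

>>> move_arm(series="-1 0 0 -.5 0 0 0; -1 0 0 0 0 0 0; -1 -.05 -.6 0 0 0 0; -1 -.05 -.6 0 0 0 0; -1 0 0 0 0 0 0; -1 0 0 0 0 0 0")

```text
clock: 5.95
eef_pos: [525.9, 66.8, 119.8]
tcp_rot: [-3.14, 0.006, -0.253]
contact_force: [-0.1, -0.7, -0.7]
opening: 0.999
```

>>> move_arm(series="-1 0 .1 .6 0 0 0; -1 0 0 .5 0 0 0; -1 0 0 .2 0 0 0; -1 0 0 0 0 0 0; 0.5 0 0 0 0 0 0; 0.5 0 0 0 0 0 0; 1 0 0 0 0 0 0; 1 0 0 0 0 0 0; 1 0 0 0 0 0 0; 1 0 0 0 0 0 0")

```text
clock: 7.2
eef_pos: [525.6, 60.8, 68.3]
tcp_rot: [-3.139, 0.003, -0.253]
contact_force: [-0.2, 0.1, -2.4]
opening: 0.156
```

Gripped: opening 0.156 is about 13 mm. Now I slide along unit -y.

>>> move_arm(series="1 0 .3 0 0 0 0; 1 0 .5 0 0 0 0; 1 0 .5 0 0 0 0; 1 0 .5 0 0 0 0; 1 0 .5 0 0 0 0; 1 0 .5 0 0 0 0; 1 0 .5 0 0 0 0; 1 0 0 0 0 0 0")

```text
clock: 8.2
eef_pos: [493.1, -77.1, 68.3]
tcp_rot: [-3.138, -0.005, -0.254]
contact_force: [1.6, -2.9, -2.6]
opening: 0.158
```

>>> move_arm(series="1 0 .25 0 0 0 0; 1 0 .2 0 0 0 0; 1 0 .2 0 0 0 0; 1 0 .2 0 0 0 0; 1 0 .2 0 0 0 0")

```text
clock: 8.82
eef_pos: [486.1, -106.2, 68.3]
tcp_rot: [-3.114, -0.006, -0.266]
contact_force: [23.8, 74.8, -5.5]
opening: 0.155
```

The window reached its stop (77 N, 172 mm of travel). I relax and release gently, then rise.

>>> move_arm(series="1 0 0 0 0 0 0; 1 0 0 0 0 0 0; -1 0 0 0 0 0 0; -1 0 0 0 0 0 0; -1 0 0 0 0 0 0; -1 0 0 0 0 0 0")

```text
clock: 9.57
eef_pos: [484.4, -105.6, 68.1]
tcp_rot: [-3.113, -0.003, -0.267]
contact_force: [0.8, -0.6, 0.1]
opening: 0.985
```

>>> move_arm(series="-1 0 0 -.7 -1.6 0 0; -1 0 0 -.9 0 0 0; -1 0 0 -.9 0 0 0; -1 -.05 -.8 -.2 0 0 0; -1 0 -1 0 0 0 0; -1 0 -1 0 0 0 0; -1 0 -1 0 0 0 0; -1 0 -.8 0 0 0 0; -1 0 -.4 0 0 0 0; -1 0 0 0 0 0 0")

```text
clock: 10.82
eef_pos: [535.6, 91.3, 179.9]
tcp_rot: [3.141, -0.003, -0.27]
contact_force: [-0.1, 0.4, 0.2]
opening: 0.998
```

```bash
python3 - <<'E'
from h import *; from rig import r,vision
P=vision.camera_params("wrist"); f=vision.grab_frame("wrist")[:,:,::-1].copy(); cv2.imwrite("pics/w6.png",f)
print(r.sense()['eef_pos'],r.sense()['tcp_rot'])
np.save("w6.npy",P,allow_pickle=True)
T=vision.camera_params("top"); print('dial top',onz(T,270.6,211.7,32))
hsv=cv2.cvtColor(f,cv2.COLOR_BGR2HSV)
for nm,lo,hi,z in(('red',(0,110,60),(7,255,255),32),('red2',(170,110,60),(179,255,255),32),('green',(40,70,50),(85,255,255),32),('orange',(8,110,60),(20,255,255),76),('yel',(22,130,90),(33,255,255),125)):
    for c in cv2.findContours(cv2.inRange(hsv,lo,hi),0,1)[0]:
        if cv2.contourArea(c)>40: m=cv2.minAreaRect(c); print(nm,[np.round(x,1) for x in m],onz(P,*m[0],z,True).round(1))
E
```

```text
[535.3551651   90.63161715 179.81432953] [ 3.14062457e+00 -2.34325643e-03 -2.71007053e-01]
dial top [543.73239494 153.74885619  32.        ]
red [array([ 35.3, 228.6]), array([21.9, 19.7]), np.float64(63.4)] [586.4 547.8  32. ]
red [array([257.8, 216. ]), array([18.4,  4.9]), np.float64(84.8)] [510.8 165.2  32. ]
green [array([ 10.5, 310.1]), array([48.7,  5.3]), np.float64(59.3)] [448.2 807.4  32. ]
green [array([289.5, 180.5]), array([ 5., 19.]), np.float64(90.0)] [540.4 118.3  32. ]
orange [array([615., 375.]), array([48., 48.]), np.float64(90.0)] [-120.9 -510.5   76. ]
orange [array([ 19.8, 272.5]), array([192.6,  78.1]), np.float64(63.9)] [533.6 590.2  76. ]
orange [array([248.1, 187.5]), array([21.2, 47.8]), np.float64(36.9)] [552.9 152.9  76. ]
orange [array([499.1,  57. ]), array([27.6, 34.5]), np.float64(81.9)] [ 619.8 -129.7   76. ]
orange [array([601.1,  31.3]), array([30.1,  6.1]), np.float64(74.6)] [ 643.2 -327.    76. ]
orange [array([378.3,  32.5]), array([37.4, 30.8]), np.float64(35.8)] [662.9  -5.7  76. ]
orange [array([626.5,  22.5]), array([45., 25.]), np.float64(90.0)] [ 658.3 -408.8   76. ]
yel [array([520.1, 192.2]), array([28.2, 63.1]), np.float64(5.9)] [492.7 -95.6 125. ]
yel [array([340. , 185.5]), array([183.1,  12.1]), np.float64(89.3)] [542.9  68.1 125. ]
```

View pics/w6.png

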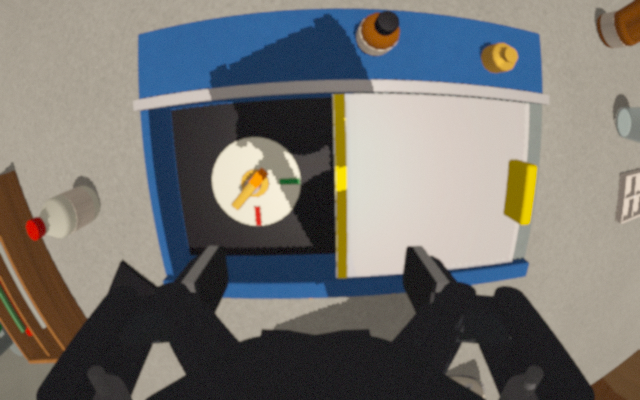

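The well is uncovered with the window parked at the right. The wing runs from (237,205) to its orange end at (263,173). Dial centre is about (256,181), the red mark (258,216) and the green mark (289,181). I compute the wing axis.

```bash
python3 - <<'E'
from h import *
P=np.load("w6.npy",allow_pickle=True).item(); f=cv2.imread("pics/w6.png"); hsv=cv2.cvtColor(f,cv2.COLOR_BGR2HSV)
s=np.zeros(f.shape[:2],np.uint8); s[135:230,205:305]=1
# dial: white or anything non-dark inside
d=cv2.inRange(hsv,(0,0,70),(179,255,255))*s
c=max(cv2.findContours(d,0,1)[0],key=cv2.contourArea); h=cv2.convexHull(c)[:,0]
W=np.array([onz(P,*p,32,True)[:2] for p in h.astype(float)]); print('dial',cv2.minEnclosingCircle(W.astype(np.float32)), cv2.fitEllipse(W.astype(np.float32)))
o=cv2.inRange(hsv,(5,110,60),(24,255,255))*s
c=max(cv2.findContours(o,0,1)[0],key=cv2.contourArea); q=np.argwhere(cv2.drawContours(o*0,[c],0,255,-1))[:,::-1].astype(float)
W=np.array([onz(P,*p,74,True)[:2] for p in q]).astype(np.float32); m=cv2.minAreaRect(W); print('wing',m)
mu=W.mean(0);w,v=np.linalg.eigh(np.cov(W.T)); print(mu,np.degrees(np.arctan2(v[1,1],v[0,1])),np.sqrt(w*12))
E
```

```text
dial ((539.7429809570312, 150.8690185546875), 63.19080352783203) ((543.1909790039062, 151.08370971679688), (105.84932708740234, 122.91992950439453), 134.05227661132812)
wing ((553.224365234375, 153.88717651367188), (25.870311737060547, 47.35100173950195), 14.81999397277832)
[553.1903  149.45737] 122.85618620158094 [20.11898063 41.07656583]
```

>>> move_arm(series="-1 -.07 -.8 0 0 0 0; -1 -.07 -.8 0 0 0 0; -1 0 0 0 0 0 -10.5; -1 0 0 0 0 0 -10.5; -1 0 0 0 0 0 -10.5; -1 0 0 0 0 0 -10.5; -1 0 0 0 0 0 -10.5; -1 0 0 0 0 0 -10.5; -1 0 0 0 0 0 -10.5; -1 0 0 0 0 0 -10.5; -1 0 0 0 0 0 -10.5; -1 0 0 0 0 0 -10.5; -1 0 0 0 0 0 -10.5; -1 0 0 0 0 0 -10.5; -1 0 0 0 0 0 -10.5; -1 0 0 0 0 0 0")

```text
clock: 12.88
eef_pos: [543.5, 130.4, 179.0]
tcp_rot: [-3.133, 0.006, 2.159]
contact_force: [0.0, 1.2, -0.7]
opening: 0.996
```

```bash
python3 - <<'E'
from h import *; from rig import r,vision
P=vision.camera_params("wrist"); f=vision.grab_frame("wrist")[:,:,::-1].copy(); np.save("w7.npy",P,allow_pickle=True)
s=r.sense();print(s['eef_pos'],s['tcp_rot'],s['qpos'])
cv2.imwrite("pics/w7raw.png",f)
u=np.array(proj(P,[547,154,76],True)); print(u)
hsv=cv2.cvtColor(f,cv2.COLOR_BGR2HSV); m=np.zeros(f.shape[:2],np.uint8); x,y=u.astype(int); m[max(0,y-60):y+60,max(0,x-60):x+60]=1
o=cv2.inRange(hsv,(5,110,60),(24,255,255))*m
c=max(cv2.findContours(o,0,1)[0],key=cv2.contourArea); q=np.argwhere(cv2.drawContours(o*0,[c],0,255,-1))[:,::-1].astype(float)
W=np.array([onz(P,*p,74,True)[:2] for p in q]).astype(np.float32); print(cv2.minAreaRect(W))
for nm,lo,hi in(('red',(0,110,60),(5,255,255)),('green',(40,70,50),(85,255,255))):
  for c in cv2.findContours(cv2.inRange(hsv,lo,hi)*m,0,1)[0]:
    if cv2.contourArea(c)>20: k=cv2.minAreaRect(c)[0]; print(nm,k,onz(P,*k,32,True))
x0,y0=max(0,x-100),max(0,y-90)
k=cv2.resize(f[y0:y0+180,x0:x0+200],None,fx=3.3,fy=3.3); cv2.putText(k,f"{x0},{y0}",(5,15),0,.5,(255,255,255)); cv2.imwrite("pics/w7.png",k)
E
```

```text
[543.53638186 130.49447795 178.99053542] [-3.13280327  0.00561961  2.15684108] [ 0.23858524  0.26886899  1.78526791 -0.00931632  1.09382429 -0.3431314 ]
[333.44634352 167.8074273 ]
((549.7325439453125, 155.13357543945312), (26.371341705322266, 45.04727554321289), 53.971885681152344)
red (309.0000305175781, 135.0) [511.81766503 163.60998285  32.        ]
green (307.6712646484375, 184.74586486816406) [540.50599676 117.54946267  32.        ]
```

View pics/w7.png

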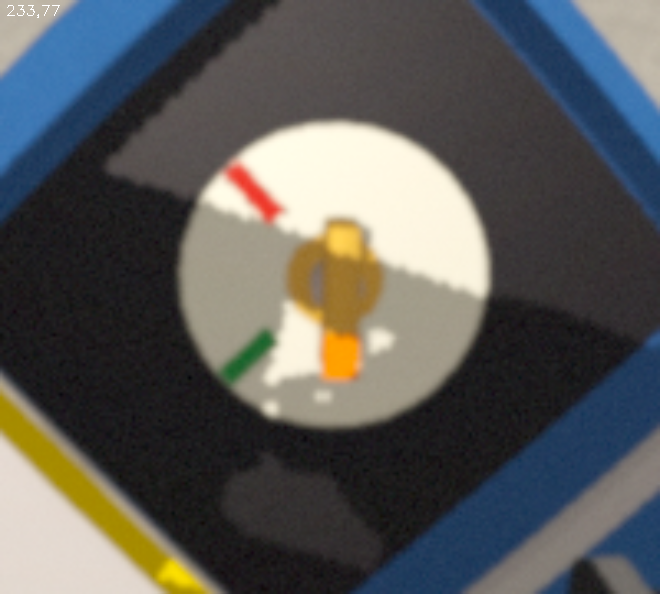

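The view shows the wing nearly in line with the tool x axis (crop ends (344,225) and (340,375), orange at the bottom), with the red and green marks clear.

```bash
python3 - <<'E'
from h import *
P=np.load("w7.npy",allow_pickle=True).item()
a,b=[onz(P,233+x/3.3,77+y/3.3,75,True)[:2] for x,y in((344,228),(340,376))]
print(a,b,(a+b)/2,np.degrees(np.arctan2(*(a-b)[::-1])),np.hypot(*(a-b)))
print(onz(P,233+335/3.3,77+275/3.3,32,True))
c=np.array([549.,155.]);p=np.array([543.54,130.49]);y=2.1568
d=c-p;print(d@[np.cos(y),np.sin(y)],d@[np.sin(y),-np.cos(y)])
E
```

```text
[538.50717598 172.78745515] [561.87697297 136.77791534] [550.19207448 154.78268525] 122.98312942090035 42.92824675020331
[549.61101228 156.10055538  32.        ]
17.401112916695748 18.103948996293717
```

>>> move_arm(series="-1 .43 .45 0 0 0 .6; -1 0 0 0 0 0 0; -1 0 0 .8 0 0 0; -1 0 0 .8 0 0 0; -1 0 0 .8 0 0 0; -1 0 0 0 0 0 0")

```text
clock: 13.68
eef_pos: [548.4, 149.3, 81.3]
tcp_rot: [-3.133, 0.008, 2.126]
contact_force: [-0.1, -0.1, 0.2]
opening: 1.001
```

>>> move_arm(series="-1 .13 .12 .5 0 0 -1.2; -1 0 0 .5 0 0 0; -1 0 0 .4 0 0 0; -1 0 0 .25 0 0 0; -1 0 0 0 0 0 0")

```text
clock: 14.3
eef_pos: [552.4, 156.4, 14.8]
tcp_rot: [-3.137, 0.009, 2.147]
contact_force: [0.2, 0.1, -0.2]
opening: 0.998
```

>>> move_arm(series="-1 0 -.08 0 0 0 0; 0.4 0 0 0 0 0 0; 0.4 0 0 0 0 0 0; 1 0 0 0 0 0 0; 1 0 0 0 0 0 0; 1 0 0 0 0 0 0; 1 0 0 0 0 0 0; 1 0 0 0 0 0 0", grip_force=40)

```text
clock: 15.3
eef_pos: [550.3, 154.5, 16.9]
tcp_rot: [-3.139, 0.01, 2.147]
contact_force: [-1.2, -1.1, 0.9]
opening: 0.112
```

Gripped at 9.5 mm with low side force. Now I turn clockwise.

>>> move_arm(series="1 0 0 0 0 0 5; 1 0 0 0 0 0 10; 1 0 0 0 0 0 10; 1 0 0 0 0 0 10; 1 0 0 0 0 0 10; 1 0 0 0 0 0 0")

```text
clock: 16.05
eef_pos: [549.0, 154.2, 16.9]
tcp_rot: [3.138, 0.01, 1.34]
contact_force: [-1.6, -1.1, 2.7]
opening: 0.109
```

```bash
python3 -c "
from rig import r;s=r.sense();print(s['eef_pos'],s['tcp_rot'],s['contact_force'],s['wrist_torque'],s['opening'])"
```

```text
[549.03597425 154.23591835  16.86854325] [3.1383979  0.01017552 1.33970829] [-1.56699778 -1.08150203  2.67403984] [-0.12125419  0.22556661 -0.08793613] 0.10854941184637812
```

>>> move_arm(series="1 0 0 0 0 0 10; 1 0 0 0 0 0 10; 1 0 0 0 0 0 10; 1 0 0 0 0 0 10; 1 0 0 0 0 0 10; 1 0 0 0 0 0 10; 1 0 0 0 0 0 10; 1 0 0 0 0 0 0")

```text
clock: 17.05
eef_pos: [547.8, 155.5, 16.8]
tcp_rot: [3.132, 0.003, 0.118]
contact_force: [-0.3, -2.4, 2.8]
opening: 0.107
```

```bash
python3 -c "
from rig import r;s=r.sense();print(s['eef_pos'],s['tcp_rot'],s['contact_force'],s['wrist_torque'],s['opening'])"
```

```text
[547.82880059 155.49394811  16.84788693] [3.13249588e+00 2.99948529e-03 1.18188185e-01] [-0.33172435 -2.40055131  2.78388282] [-0.05788019  0.44079679 -0.08608195] 0.10680032738592565
```

Now at yaw 6.8°, and the seat is expected near -13.3°. I take finer steps.

>>> move_arm(series="1 0 0 0 0 0 6; 1 0 0 0 0 0 6; 1 0 0 0 0 0 4; 1 0 0 0 0 0 0")

```text
clock: 17.55
eef_pos: [547.8, 155.9, 16.9]
tcp_rot: [3.133, 0.001, -0.141]
contact_force: [-1.1, -1.3, 3.0]
opening: 0.109
```

```bash
python3 -c "
from rig import r;s=r.sense();print(s['eef_pos'],s['tcp_rot'],s['contact_force'],s['wrist_torque'],s['opening'])"
```

```text
[547.83489232 155.88396564  16.86150504] [ 3.13264193e+00  8.52639624e-04 -1.40835006e-01] [-1.09463987 -1.27527186  2.96547471] [ 0.08518268  0.46075372 -0.03228564] 0.10903421029460211
```

>>> move_arm(series="1 0 0 0 0 0 2.5; 1 0 0 0 0 0 2.5; 1 0 0 0 0 0 2.5")

```text
clock: 17.92
eef_pos: [547.9, 156.0, 16.9]
tcp_rot: [3.133, -0.0, -0.256]
contact_force: [-1.5, -0.2, 1.8]
opening: 0.109
```

```bash
python3 -c "
from rig import r;s=r.sense();print(s['eef_pos'],s['tcp_rot'],s['contact_force'],s['wrist_torque'],s['opening'])"
```

```text
[547.8773754  155.95864914  16.87545149] [ 3.13271490e+00 -1.30945138e-04 -2.56032709e-01] [-1.53421241 -0.19738106  1.83151998] [0.15229972 0.48436378 0.67690416] 0.10872186538671637
```

The z torque rose to 0.68 N m, so the stop has been touched. I push a little more to confirm.

>>> move_arm(series="1 0 0 0 0 0 2.5; 1 0 0 0 0 0 2.5")

```text
clock: 18.18
eef_pos: [547.8, 155.9, 16.9]
tcp_rot: [3.132, -0.001, -0.328]
contact_force: [-1.5, 1.2, 2.9]
opening: 0.108
```

```bash
python3 -c "
from rig import r;s=r.sense();print(s['eef_pos'],s['tcp_rot'],s['contact_force'],s['wrist_torque'],s['opening'])"
```

```text
[547.83865015 155.86966378  16.93269198] [ 3.13165565e+00 -1.34270562e-03 -3.28466368e-01] [-1.52501219  1.21321292  2.8683941 ] [0.24512475 0.50951541 1.62090615] 0.1080505156505269
```

Seated (1.6 N m, no longer turning freely). Next is the back-off by a quarter turn, to a tool yaw of about 76.7°.

>>> move_arm(series="1 0 0 0 0 0 -5; 1 0 0 0 0 0 -10; 1 0 0 0 0 0 -10; 1 0 0 0 0 0 -10; 1 0 0 0 0 0 -10; 1 0 0 0 0 0 -10; 1 0 0 0 0 0 -10; 1 0 0 0 0 0 -10; 1 0 0 0 0 0 -10; 1 0 0 0 0 0 -8; 1 0 0 0 0 0 0")

```text
clock: 19.55
eef_pos: [549.2, 154.1, 16.9]
tcp_rot: [3.14, 0.012, 1.415]
contact_force: [-0.7, 0.5, 2.3]
opening: 0.108
```

```bash
python3 - <<'E'
from h import *; from rig import r,vision
s=r.sense();print(s['eef_pos'],np.degrees(s['tcp_rot']),s['contact_force'],s['wrist_torque'],s['opening'])
P=vision.camera_params("wrist"); f=vision.grab_frame("wrist")[:,:,::-1].copy(); np.save("w8.npy",P,allow_pickle=True); cv2.imwrite("pics/w8raw.png",f)
x,y=np.array(proj(P,[549,155,70],True)).astype(int); print(x,y); x0,y0=max(0,x-90),max(0,y-90); k=cv2.resize(f[y0:y0+160,x0:x0+200],None,fx=3.5,fy=3.5,interpolation=2); print(x0,y0); cv2.imwrite("pics/w8.png",k)
E
```

```text
[549.15821527 154.11006741  16.86007656] [179.89086937   0.67423884  81.06391184] [-0.74422036  0.46147736  2.32604361] [0.03977604 0.38539311 0.04701022] 0.10827009200587048
314 263
224 173
```

View pics/w8.png

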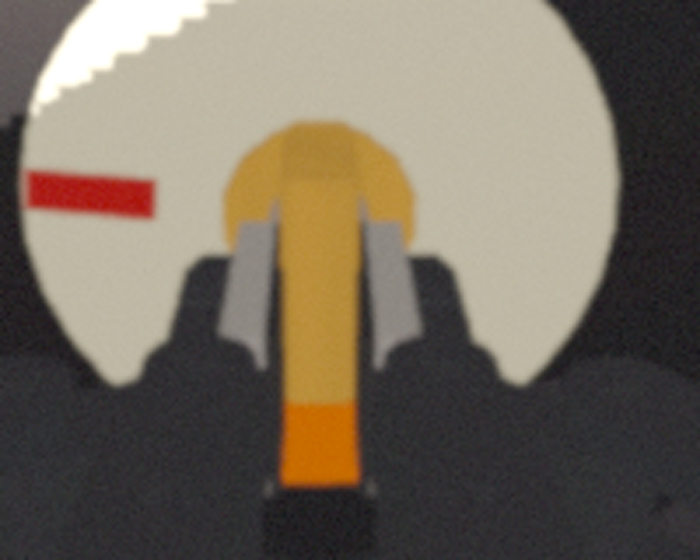

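The fingers hold the wing square, but the red mark slopes about 4.5° relative to the jaws. The tool is at 81.1° against a target of about 77°, so I correct by +4°.

>>> move_arm(series="1 0 0 0 0 0 2; 1 0 0 0 0 0 2; 1 0 0 0 0 0 0; 1 0 0 0 0 0 0")

```text
clock: 20.1
eef_pos: [549.0, 154.2, 16.8]
tcp_rot: [3.139, 0.012, 1.335]
contact_force: [-2.0, -0.7, 3.0]
opening: 0.104
```

```bash
python3 - <<'E'
from h import *; from rig import r,vision
s=r.sense();print(s['eef_pos'],np.degrees(s['tcp_rot']),s['contact_force'],s['wrist_torque'],s['opening'])
P=vision.camera_params("wrist"); f=vision.grab_frame("wrist")[:,:,::-1].copy()
x,y=np.array(proj(P,[549,155,70],True)).astype(int); x0,y0=max(0,x-90),max(0,y-90)
g=f[y0:y0+160,x0:x0+200]; t=vision.grab_frame("top")[:,:,::-1][140:280,210:390]
cv2.imwrite("pics/w9.png",np.hstack([cv2.resize(g,(500,400),interpolation=2),cv2.resize(t,(300,400))]))
h=cv2.cvtColor(f,cv2.COLOR_BGR2HSV); m=np.zeros(f.shape[:2],np.uint8); m[y0:y0+160,x0:x0+200]=1
def ang(lo,hi,z):
    c=max(cv2.findContours(cv2.inRange(h,lo,hi)*m,0,1)[0],key=cv2.contourArea)
    W=np.array([onz(P,*p,z,True)[:2] for p in c[:,0].astype(float)],np.float32); print(cv2.minAreaRect(W)); vx,vy=cv2.fitLine(W,2,0,.01,.01)[:2].ravel(); print(np.degrees(np.arctan2(vy,vx)))
ang((0,150,80),(5,255,255),32); ang((8,130,60),(24,255,255),76)
E
```

```text
[549.03561848 154.1717433   16.83776367] [179.84422591   0.66843087  76.51046899] [-1.98405753 -0.69256883  3.00416528] [-0.04147878  0.33225321 -0.0063434 ] 0.10436407368236224
((511.3851013183594, 163.43199157714844), (5.164083480834961, 21.63433074951172), 77.43546295166016)
-12.836462
((549.716064453125, 157.26416015625), (52.86284255981445, 22.48723793029785), 76.38233184814453)
76.57753
```

View pics/w9.png

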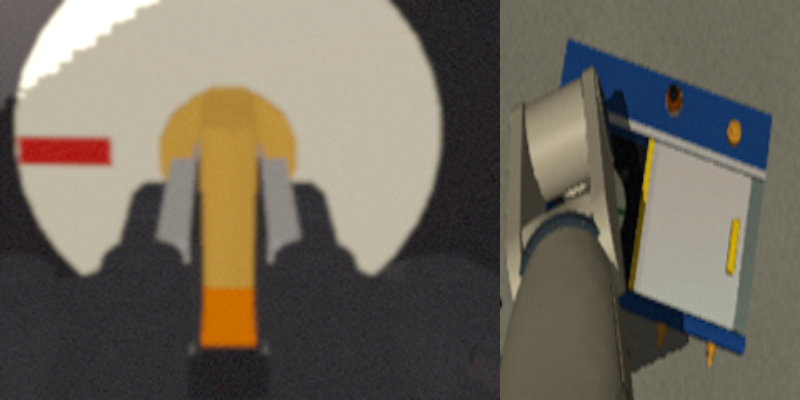

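```bash
python3 -c "
from rig import r;s=r.sense();print(s['clock'],s['opening'],s['contact_force']);print(r.sign_off())"
```

```text
20.2 0.10781406105808554 [-1.10810868 -0.02525638  2.03619251]
the job is handed in; nothing more can be done
None
```

The window is fully open and the thumbscrew has been seated and backed off a quarter turn. I handed the job in at 20.2 s, still gripping the wing at 40 N.

- **Window:** it slid 172 mm until the force rose to 77 N against the stop. After release it stayed parked over the grey deck in the later pictures. I did not measure its exact final opening again.
- **Thumbscrew:** turning clockwise, the torque rose from about 0 to 1.6 N m at the stop. I first backed off about 4° too far and corrected it.
- **Final setting:** the wing measures 76.6° by camera, and the tool is at 76.5°. A quarter turn back from the red mark would be about 77.2° by camera, so the error is within about 1°. The opening reads 9 mm on the 10 mm wing and the side force is under 2 N. The fingers hid the green mark in the last close-up, so I checked against the red mark only.
- **Surroundings:** the bottle and weight on the ledge looked undisturbed in the last top view. I saw no contact with anything else, but I did not measure the loose items again.

**What disagreed:** the real fingertips stood about 38 mm above the reported TCP. My first grasp therefore closed above the handle without touching it. I corrected for that offset from then on.

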